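Shut the toy gearbox and press its drive gear home

TASK

Put the toy gearbox back together: first push its green door fully shut so that it seats on its catch, then take the red gear by its hub, turn it until its cross bore meshes with the splined spindle on the roof, and slide it fully home, pushing the black spring plate all the way down. Finish while still holding the gear and pressing it down, so that I can slip the retaining clip on; the door stays shut and the other toys stay where they are.

Things in the scene. Friction and masses are not known exactly. Their poses are not given: they have to be found in the camera images.
- gearbox: Wooden toy gearbox, a case 130 (x) x 170 (y) x 100 mm high, fixed to the table; origin at the centre of its underside, own z up, green door on its own -x face (towards the robot). A black round spring plate and a white splined spindle stand on its roof, on one axis 15 mm from the case centre towards own +x.
- door (a joint): Angle of the gearbox's green door, rad: 0 shut on its catch, grows as it opens (limit 1.3). It stays where it is left (light friction). About 0.09 rad before shut its catch begins to resist: pushing past takes roughly 3 to 7 N near the free edge (12 N is ample); at about 0.04 rad it snaps over and the door seats at 0.
- door_hinge (a point): Point on the door's vertical hinge axis, mid-height (z 50 mm), at the case's own +y side. Panel: 10 mm thick (axis in mid-thickness), 84 mm high (z 8 to 92 mm), reaches 118 mm from the axis, towards the case's -y when shut, swinging to its -x as it opens. Shut, it stands 10 mm proud of the case front. Turns with the door: own -y points to the free edge, own -x is the outer face's normal.
- door_edge (a point): Middle of the door's free edge, on its outer face, 118 mm from the hinge, 50 mm above the table; turns with the door, axes as door_hinge.
- spindle_top (a point): Centre of the top of the white spindle, 146 mm above the table, on its axis; own z up. A cross in plan: four splines along own +-x and +-y, 8 mm thick, 28 mm tip to tip; the top 4 mm narrowed to 5 x 24 mm as a lead-in. It turns stiffly (0.06 N m), its angle differs from run to run; any of the gear's four quarter-turn positions fits.
- clutch (a joint): Travel in m of the black spring plate round the foot of the spindle (48 mm wide): 0 up (its top 118 mm above the table), 0.010 fully down (top at 108 mm, a hard stop). Spring force rises from 3 N at 0 to 8 N at 0.010; it springs up again when let go.
- gear: Red toy gear, about 0.09 kg, lying flat, hub up. Origin at the centre of its underside, own z up. Toothed disc 72 mm wide, 12 mm thick; on it a square hub 40 x 40 mm, sides square to own x and y, up to 44 mm above the underside: grip there. A cross-shaped bore runs right through: slots along own x and y, 11 mm wide, 31 mm end to end (1.5 mm clearance all round on the spindle).
- tin: Bystander, leave where it is: closed metal tin with a blue clip-on lid, 84 x 114 x 51 mm; origin at the centre of its underside.
- cup_large: Bystander, leave where it is: large yellow silicone building cup, 72 mm wide, 60 mm high; origin at the centre of its underside.
- cup_small: Bystander, leave where it is: small yellow silicone building cup, 54 mm wide, 46 mm high; origin at the centre of its underside.
- whistle: Bystander, leave where it is: steel toy whistle, about 45 x 18 x 22 mm; origin at the centre of its underside.
- car: Bystander, leave where it is: teal plastic race car, 102 x 50 x 38 mm; origin at the centre of its underside.
- puzzle: Bystander, leave where it is: flat wooden puzzle piece, about 55 x 55 x 12 mm; origin at the centre of its underside.
- pinion: Bystander, leave where it is: small blue spare pinion, 48 mm wide, 20 mm high; not the gear to fit; origin at the centre of its underside.
Not all that is in view belongs to the job. Leave any blue or orange look-alike of the gearbox alone.

How it is judged (in metres and radians):
On the way, in this order (a step that is already met when the one before it is completed fails the run):
1. the door is shut on its catch (below 0.03 rad) (value of joint door below 0.03 rad), for 0.2 s.
2. the gear is meshed on the spindle and pressed home, spring plate more than 7 of 10 mm down (horizontal distance between gear and spindle_top below 0.004 m and z of gear in the frame of spindle_top below -0.0345 m and angle between gear's own z axis and vertical below 0.1 rad and (angle between the x axis of gear and the x axis of spindle_top, either way round below 0.2 rad or angle between the x axis of gear and the y axis of spindle_top, either way round below 0.2 rad) and value of joint clutch above 0.007 m), for 0.2 s.
At the end, for the whole second after the job is handed in: Door below 0.03 rad; gear upright (0.1 rad) on the spindle axis (within 4 mm), slots in line with the splines (0.2 rad), underside over 34.5 mm below the spindle top; fingers still bear on it (over 2 N) and keep the spring plate over 7 mm down (all of step 2 and value of joint door below 0.03 rad and contact force between the fingers and gear above 2 N); the arm keeps its last pose, push and grip.
It fails at once if one of the other toys is moved more than 40 mm (distance of any of tin, cup_large, cup_small, whistle, car, puzzle, pinion from where it was at the start of the episode above 0.04 m).
It also fails if it takes over 58 s, if anything falls off the work surface, if the arm or the gripper's body presses on something with over 40 N, if the wrist force passes 120 N, or if a joint passes its speed limit or range.

ROBOT

A 6-joint arm with a two-finger parallel gripper is mounted at the origin on the work surface. World frame = base frame: x ahead of the robot, y to its left, z up, the work surface at z = 0. Lengths are in m, angles in degrees, forces in N, time in s.
With the tool pointing down it reaches from about 0.325 to 0.85 m from the base axis. Payload 4.4 kg.
Tool frame: the origin (TCP) lies midway between the tips of the shut fingers; the grasp point (between the pads) lies r.hold_point_z behind it (r.hold_point_z is the distance from the TCP to the grasp point, in m); z points along the fingers, y is the line along which they close (so a half turn about z gives the same grasp; the last joint's range is limited). The gripper opens to 94 mm and grips with 3 to 60 N. Pads are 16 mm wide; open, the fingers measure 119 mm over their backs; the gripper's body (75 mm by 177 mm) begins 78 mm behind the grasp point.
Start: joints at [-72.68, 11.837, 88.321, -0, 79.842, -8.623], TCP at [0.252, -0.517, 0.205] pointing down, gripper open.
Joint ranges: [-156.59, 156.59], [-49.26, 127.26], [12.9, 141.05], [-63.56, 243.56], [4.71, 150.69], [-161.64, 161.64]. Speed limits (degrees/s): [159.86, 159.86, 180, 180, 180, 180].

INTERFACE

Orientations are given as a 3x3 rotation matrix whose columns are the frame's x, y, z axes.
In Python, from cell import get_state, vision, r gives the robot as it stands.
- The arm moves only by the shell command python3 -m handwheel 'ROWS'. ROWS is JSON, a list of rows, each a list of 7 numbers: the turn, a rotation vector about the tool's x, y, z scaled (see below), then the shift along the tool's x, y, z scaled (see below), then the opening, from 0 (shut) to 1 (fully open). In form: [[rx, ry, rz, tx, ty, tz, jaw], ...]. A call has 1 to 8 rows; each row shifts and turns the commanded pose from where the row before left it, along the tool's axes as they then stand; what a row does not reach is not made up. The controller multiplies each number of a shift by 15 cm and each number of a turn by 360 degrees. A row lasts 1/12 s, in which the tool goes at most 41.7 mm and 7.16 degrees, less where a joint would pass 70% of its speed; a pose out of reach is approached as far as the arm can. A call with a number of a shift or a turn outside -1 to 1 is refused whole. A call with a gripper value outside its range is refused whole. The fingers move at their own pace and stop on an object; the grip force is fixed at half the most. Time passes only in rows, so rows that do not move let the fingers close. It gives the time, the measured TCP pose, the force, the opening and the grip force at its end, in the units of the state.
- get_state(): the state, without advancing time (a new reading comes with each control period).
- vision.capture(name): name is "scene" or "top" or "wrist"; returns (picture, depth): 400x640x3 uint8, red, green, blue; 400x640 float32, m along the optical axis (not along the pixel's ray), 0 where there is no reading.
- vision.get_calibration(name): a dict with "K" (3x3 intrinsics, pixels), "R" (3x3) and "t" (3): a world point X has camera coordinates R X + t. Camera axes: x right, y down, z forward; pixel columns grow to the right and rows downward; lengths in m; the calibration is good to about 2 mm. A picture is of the moment at which its call begins: read the wrist's pose just before it. get_calibration takes no time and is no camera call; for the wrist camera it gives the pose at the moment of the call.
- r.finish_job(): hands the job in; it is judged then, once.
The state is a dict: "time_s": time; "joints": joint angles; "qd": joint speeds; "joint_efforts": joint torques, N m; "tool_pos": TCP position; "tool_rot": TCP orientation; "wrist_force": force on the tool from outside, world axes, zero at the start; "wrist_torque": the same for the moment, N m; "grip_width": finger opening in m; "gripper_force": force on a finger pad.
Only numpy, scipy, OpenCV 4.12 (cv2) and the standard library are available. Lean on these libraries where they do the work, as an engineer would, in place of code of your own. Each camera call takes 0.05 s, during which the arm holds its last target. There are 200 camera calls.

## Working session

There is one attempt and no reset: what is moved stays moved. The work goes in short steps, Python scripts to look and compute and a shell command to move; the robot and the scene stay as the last step left them, time stands still between calls to the robot, and variables do not carry over. Pictures are saved under pics/ and viewed, at most 10 in all, crops included, and the job is handed in when it is done.

```bash
ls; mkdir -p pics
python3 - <<'E'
from cell import get_state, vision, r
import cv2,numpy as np
for n in ("scene","top"):
    p,d=vision.capture(n); cv2.imwrite(f"pics/{n}0.png",p[:,:,::-1]); np.savez(f"{n}0.npz",p=p,d=d,**vision.get_calibration(n))
    c=vision.get_calibration(n); print(n,c["K"].tolist(),(-c["R"].T@c["t"]).round(3))
s=get_state(); print(s,r.hold_point_z)
E
```

```text
pics
scene [[400.1303635356856, 0.0, 316.7768680024093], [0.0, 400.1303635356856, 211.56304337984113], [0.0, 0.0, 1.0]] [1.351 0.054 0.792]
top [[365.7515620835952, 0.0, 320.28424493553683], [0.0, 365.7515620835952, 201.67171892833784], [0.0, 0.0, 1.0]] [0.29  0.059 1.083]
{'time_s': 0.1, 'joints': array([-7.26800461e+01,  1.18805422e+01,  8.83951703e+01, -1.03289573e-03,
        7.98422400e+01, -8.62264680e+00]), 'qd': array([-0.07441105, -0.07443723, -0.15807889,  0.1156427 , -0.05039337,
       -0.05483195]), 'joint_efforts': array([ 1.92219809e-04, -3.71861887e+01, -2.82291234e+01,  7.00106425e-02,
        3.11119726e-02, -6.22286052e-05]), 'tool_pos': array([ 0.25131459, -0.51636392,  0.20440723]), 'tool_rot': array([[ 8.99231452e-01,  4.37472742e-01, -6.29817806e-04],
       [ 4.37473098e-01, -8.99229363e-01,  1.96002954e-03],
       [ 2.91108831e-04, -2.03804855e-03, -9.99997881e-01]]), 'wrist_force': array([-0.51951053,  0.15568411, -0.05580215]), 'wrist_torque': array([-0.01272765, -0.00832632, -0.00039122]), 'gripper_force': 0.0, 'grip_width': 0.09416095268473015} 0.0188
```

View pics/scene0.png

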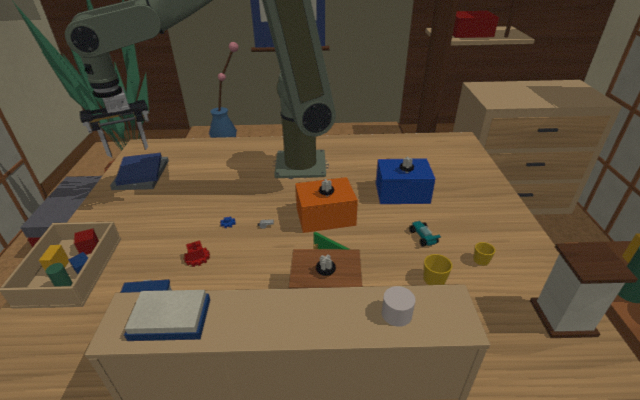

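View pics/top0.png

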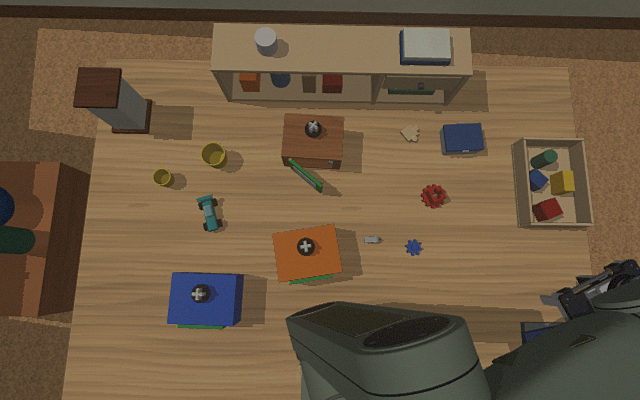

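The candidates, in top-picture pixels:
- **Gearbox:** wooden (313,140) with an open green door at (306,175). The look-alikes are orange (306,250) and blue (205,297).
- **Gear:** red (433,196). The look-alikes are the blue pinion (414,247) and a red block in the bin (547,210).

I choose the wooden case and the red gear, and check both in one crop with measurements.

```bash
cat > h.py <<'E'
import numpy as np,cv2
from cell import get_state,vision,r
def cloud(p,d,K,R,t):
    v,u=np.mgrid[0:400,0:640]; 
    X=np.stack([(u-K[0,2])/K[0,0]*d,(v-K[1,2])/K[1,1]*d,d],-1)
    W=(X-t)@R; W[d==0]=np.nan; return W
def load(n):
    z=np.load(n); return z["p"],cloud(z["p"],z["d"],z["K"],z["R"],z["t"])
E
python3 - <<'E'
from h import *
p,W=load("top0.npz")
a=p[105:205,275:345]; b=p[170:220,405:460]
a=cv2.resize(a,None,fx=5.5,fy=5.5,interpolation=2); b=cv2.resize(b,None,fx=7,fy=7,interpolation=2)
im=np.zeros((550,a.shape[1]+b.shape[1],3),np.uint8); im[:a.shape[0],:a.shape[1]]=a; im[:b.shape[0],a.shape[1]:]=b
cv2.imwrite("pics/c1.png",im[:,:,::-1])
hs=cv2.cvtColor(p,cv2.COLOR_RGB2HSV).astype(int)
def show(n,m):
    q=W[m]; q=q[~np.isnan(q[:,0])]; print(n,len(q),np.median(q,0).round(4),q.min(0).round(3),q.max(0).round(3))
box=np.zeros((400,640),bool); box[105:205,275:345]=1
Z=W[...,2]
roof=box&(abs(Z-.1)<.006); show("roof",roof)
v,u=np.nonzero(roof); q=W[roof][:,:2].astype(np.float32); print(cv2.minAreaRect(q))
show("spin",box&(Z>.138))
show("plate",box&(Z>.11)&(Z<.125))
g=box&(hs[...,0]>45)&(hs[...,0]<80)&(hs[...,1]>100); show("green",g)
gt=g&(abs(Z-.092)<.006); show("doortop",gt); print(cv2.minAreaRect(W[gt][:,:2].astype(np.float32)))
b2=np.zeros_like(box); b2[170:222,400:462]=1
rd=b2&((hs[...,0]<8)|(hs[...,0]>172))&(hs[...,1]>120); show("gear",rd)
hub=rd&(Z>.036); show("hub",hub); print(cv2.minAreaRect(W[hub][:,:2].astype(np.float32)))
for n,(u,v) in dict(shelf=(350,60),shelfedge=(340,70),puz=(411,134),tin=(462,138),whis=(372,240),pin=(414,247),cupL=(213,155)).items(): print(n,W[v,u].round(3))
c=W[95:104,250:450].reshape(-1,3)
print(np.nanmin(W[30:110,220:465][W[30:110,220:465][...,2]>.05],0))
E
```

```text
roof 2437 [0.6508 0.0763 0.1004] [ 0.518 -0.011  0.094] [0.727 0.163 0.106]
((0.6219168305397034, 0.07718481868505478), (0.16995953023433685, 0.20543812215328217), 87.17134857177734)
spin 57 [0.6719 0.0742 0.1451] [0.662 0.063 0.138] [0.687 0.088 0.151]
plate 144 [0.6656 0.0742 0.1184] [0.651 0.052 0.11 ] [0.695 0.097 0.124]
green 169 [0.5521 0.0921 0.0914] [0.513 0.05  0.013] [0.589 0.141 0.097]
doortop 137 [0.5523 0.0922 0.0921] [0.513 0.05  0.086] [0.589 0.141 0.097]
((0.5538660883903503, 0.09408505260944366), (0.1166938990354538, 0.008642873726785183), 50.09870147705078)
gear 362 [ 0.5055 -0.2795  0.0174] [ 0.475 -0.321 -0.001] [ 0.546 -0.253  0.049]
hub 143 [ 0.5088 -0.286   0.0442] [ 0.484 -0.311  0.036] [ 0.533 -0.263  0.049]
((0.5102106928825378, -0.2874327600002289), (0.039812780916690826, 0.040754225105047226), 24.31786346435547)
shelf [ 0.837 -0.022  0.194]
shelfedge [0.81  0.004 0.19 ]
puz [ 0.702 -0.226  0.016]
tin [ 0.678 -0.368  0.053]
whis [ 0.373 -0.101  0.025]
pin [ 0.355 -0.223  0.019]
cupL [0.626 0.38  0.008]
[ 0.78920524 -0.3467841   0.05000148]
```

View pics/c1.png

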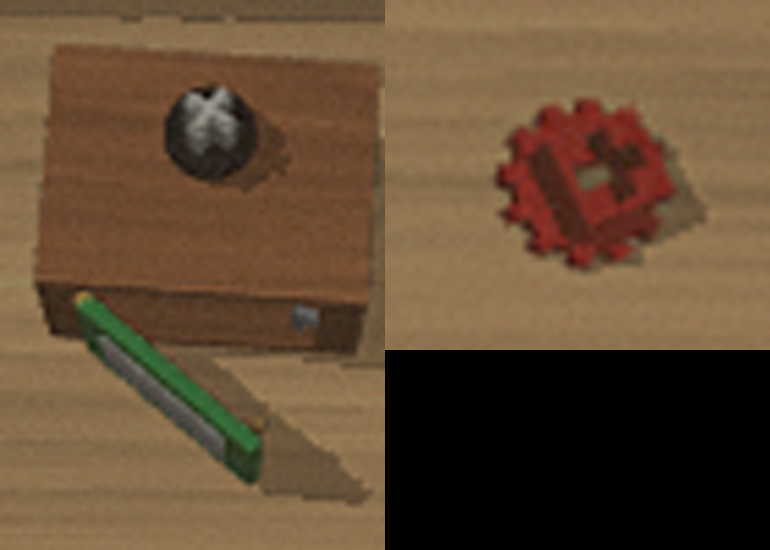

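The crop shows the wooden case, with the hinge at the left (top picture about (290,159)), the door standing open to about (320,187), the white spindle at (313,128), and the red gear with its cross bore at (433,196). Next I measure the angles and work out the door approach.

```bash
cat >> h.py <<'E'
def plan(pos,yaw=None,jaw=None,s=None):
    """yaw: world angle (deg) of tool x, tool down. prints residual turn (scaled) and shift (scaled) in levelled, turned frame"""
    s=s or get_state(); R=np.array(s["tool_rot"]); y0=np.degrees(np.arctan2(R[1,0],R[0,0]))
    yaw=y0 if yaw is None else yaw
    c,sn=np.cos(np.radians(yaw)),np.sin(np.radians(yaw)); G=np.array([[c,sn,0],[sn,-c,0],[0,0,-1.]])
    rv=cv2.Rodrigues(R.T@G)[0].ravel(); sh=G.T@(np.array(pos)-s["tool_pos"])
    print("turn",np.degrees(rv).round(2),"scaled",(rv/2/np.pi).round(4),"rows>=",np.linalg.norm(np.degrees(rv))/7.16)
    print("shift m",sh.round(4),"scaled",(sh/.15).round(4),"rows>=",np.linalg.norm(sh)/.0417,"| yaw0",y0.round(2),"tcp",np.array(s["tool_pos"]).round(4),"t",s["time_s"],"F",np.array(s["wrist_force"]).round(1),"w",round(s["grip_width"],4))
E
python3 - <<'E'
from h import *
from scipy.optimize import minimize
p,W=load("top0.npz"); hs=cv2.cvtColor(p,cv2.COLOR_RGB2HSV).astype(int); Z=W[...,2]
green=(hs[...,0]>42)&(hs[...,0]<85)&(hs[...,1]>80)
m=np.zeros((400,640),np.uint8); m[105:170,275:345]=1
roof=((m>0)&(abs(Z-.1)<.005)&~green).astype(np.uint8)
n,l,st,_=cv2.connectedComponentsWithStats(roof); k=1+np.argmax(st[1:,4]); q=W[l==k][:,:2]
q=q[(q[:,0]>.585)]
print(cv2.minAreaRect(q.astype(np.float32)), q.min(0),q.max(0))
# edges: back edge per y-bin & front edge
for s,f in (("back",np.max),("front",np.min)):
    b=np.arange(0.01,.15,.01); e=[f(q[(q[:,1]>=y)&(q[:,1]<y+.01),0]) for y in b]
    pf=np.polyfit(b+.005,e,1); print(s,np.degrees(np.arctan(pf[0])).round(2),np.polyval(pf,.077).round(4))
# spindle: pixel scale at top
mm=np.zeros((400,640),bool); mm[105:150,290:335]=1
sp=mm&(Z>.11)&(hs[...,1]<60)&(hs[...,2]>110); print("white",np.mean(W[sp],0),cv2.minAreaRect(W[sp][:,:2].astype(np.float32)))
pl=mm&(abs(Z-.118)<.005); print("plate circle",cv2.minEnclosingCircle(W[pl][:,:2].astype(np.float32)))
w=vision.capture("wrist"); cv2.imwrite("pics/w0.png",w[0][:,:,::-1]); c=vision.get_calibration("wrist"); s=get_state()
C=-c["R"].T@c["t"]; print("cam in tool",s["tool_rot"].T@(C-s["tool_pos"]), (c["R"]@s["tool_rot"]).round(2),c["K"][0,0])
plan([.475,.04,.06],-3)
E
```

```text
((0.6590756177902222, 0.07534883171319962), (0.16995953023433685, 0.1310298889875412), 87.17134857177734) [ 0.58993746 -0.01063358] [0.7270537  0.16313168]
back 3.16 0.7232
front 2.91 0.594
white [0.67312246 0.07534079 0.14588788] ((0.6733837723731995, 0.0756518617272377), (0.021380875259637833, 0.017575465142726898), 11.396415710449219)
plate circle ((0.6741505861282349, 0.0745103508234024), 0.02398017607629299)
cam in tool [ 0.07173084 -0.00033093 -0.17917746] [[ 0.    1.   -0.  ]
 [-0.97  0.   -0.25]
 [-0.25  0.    0.97]] 340.40697311626616
turn [-1.000e-01  1.000e-02  2.894e+01] scaled [-0.0003  0.      0.0804] rows>= 4.042262280948531
shift m [ 0.1942 -0.5674  0.1446] scaled [ 1.2948 -3.7827  0.9637] rows>= 14.793747199832286 | yaw0 25.94 tcp [ 0.2513 -0.5165  0.2046] t 0.15 F [-0.3 -1.  -0.5] w 0.0942
```

```bash
python3 -m handwheel '[[0,0,0.0161,0,0,0,0],[0,0,0.0161,0,0,0,0],[0,0,0.0161,0,0,0,0],[0,0,0.0161,0,0,0,0],[0,0,0.0161,0,0,0,0],[0,0,0,0.08,-0.24,0,0],[0,0,0,0.08,-0.24,0,0],[0,0,0,0.08,-0.24,0,0]]'; python3 -m handwheel '[[0,0,0,0.08,-0.24,0,0],[0,0,0,0.08,-0.24,0,0],[0,0,0,0.08,-0.24,0,0],[0,0,0,0.08,-0.24,0,0],[0,0,0,0.08,-0.24,0,0],[0,0,0,0.08,-0.24,0,0],[0,0,0,0.08,-0.24,0,0],[0,0,0,0.08,-0.24,0,0]]'; python3 -m handwheel '[[0,0,0,0.08,-0.24,0,0],[0,0,0,0.08,-0.24,0,0],[0,0,0,0.08,-0.24,0,0],[0,0,0,0.08,-0.24,0,0],[0,0,0,0.08,-0.24,0,0],[0,0,0,0,0,0,0],[0,0,0,0,0,0,0]]'
python3 - <<'E'
from h import *
p,d=vision.capture("wrist"); cv2.imwrite("pics/w1.png",p[:,:,::-1]); np.savez("w1.npz",p=p,d=d,**vision.get_calibration("wrist"))
plan([.473,.0495,.06],-3)
E
```

```text
time_s: 0.82
tool_pos: [0.2931, -0.4099, 0.2047]
tool_rot: [[0.998, -0.055, -0.0], [-0.055, -0.998, 0.001], [-0.0, -0.001, -1.0]]
wrist_force: [0.3, -0.8, -0.0]
grip_width: 0.0439
gripper_force: 0.0
time_s: 1.48
tool_pos: [0.4044, -0.1267, 0.2054]
tool_rot: [[0.999, -0.053, 0.0], [-0.053, -0.999, -0.0], [0.0, 0.0, -1.0]]
wrist_force: [0.1, -0.8, 0.3]
grip_width: 0.0004
gripper_force: 0.0
time_s: 2.07
tool_pos: [0.4736, 0.0496, 0.205]
tool_rot: [[0.999, -0.049, -0.001], [-0.049, -0.999, -0.0], [-0.001, 0.0, -1.0]]
wrist_force: [-0.1, -0.9, 0.2]
grip_width: 0.0003
gripper_force: 0.0
turn [0.04 0.07 0.08] scaled [0.0001 0.0002 0.0002] rows>= 0.016086158987300925
shift m [-0.0004 -0.0012  0.145 ] scaled [-0.0028 -0.0078  0.9666] rows>= 3.4772433976129564 | yaw0 -2.92 tcp [0.4734 0.0483 0.205 ] t 2.1167 F [ 0.3  0.3 -0.3] w 0.0005
```

View pics/w1.png

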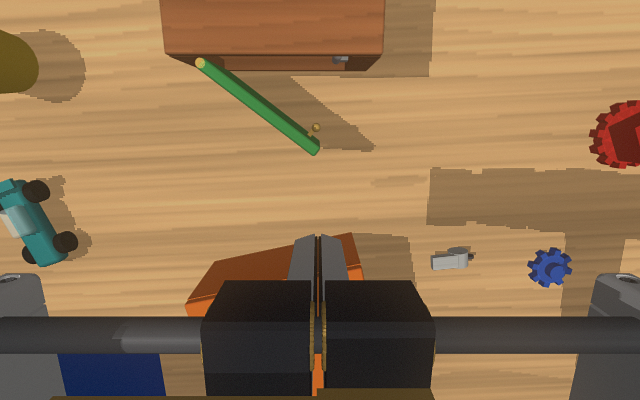

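The wrist picture shows the door running from its hinge at (200,62) to its free edge at (316,150), still well ahead of the fingertips at (318,240). Before going down I check the gap between the orange box's back edge and the fingers.

Run:
```python
from h import *
p,W=load("w1.npz"); hs=cv2.cvtColor(p,cv2.COLOR_RGB2HSV).astype(int); Z=W[...,2]
g=(hs[...,0]>42)&(hs[...,0]<85)&(hs[...,1]>100)&(abs(Z-.092)<.006); print("door",cv2.minAreaRect(W[g][:,:2].astype(np.float32)),W[g].min(0),W[g].max(0))
p,W=load("top0.npz"); hs=cv2.cvtColor(p,cv2.COLOR_RGB2HSV).astype(int); Z=W[...,2]
o=(hs[...,0]<14)&(hs[...,1]>190)&(abs(Z-.1)<.006); o[:210]=0;o[:,:265]=0;o[:,350:]=0
print("orange",W[o].min(0),W[o].max(0),cv2.boxPoints(cv2.minAreaRect(W[o][:,:2].astype(np.float32))))
```

```text
door ((0.5536531209945679, 0.09162652492523193), (0.117759108543396, 0.009784214198589325), 49.938865661621094) [0.51314858 0.04445997 0.08619981] [0.5949239  0.13845273 0.0941453 ]
orange [ 0.25659547 -0.00618845  0.09435576] [0.4067814  0.17680263 0.10494125] [[ 0.25399232  0.15650117]
 [ 0.28448862 -0.00749171]
 [ 0.40956485  0.01576763]
 [ 0.37906855  0.17976052]]
```

```bash
python3 -m handwheel '[[0,0,0,0,0,0.24,0],[0,0,0,0,0,0.24,0],[0,0,0,0,0,0.24,0],[0,0,0,0,0,0.24,0],[0,0,0,0,0,0,0],[0,0,0,0.1,0,0,0],[0,0,0,0.1,0,0,0],[0,0,0,0.1,0,0,0]]'; python3 -m handwheel '[[0,0,0,0.1,0,0,0],[0,0,0,0.1,0,0,0],[0,0,0,0.08,0,0,0],[0,0,0,0.03,0,0,0],[0,0,0,0.02,0,0,0],[0,0,0,0.02,0,0,0],[0,0,0,0.02,0,0,0]]'
```

```text
time_s: 2.78
tool_pos: [0.5187, 0.043, 0.0631]
tool_rot: [[0.999, -0.054, -0.001], [-0.054, -0.999, -0.003], [-0.001, 0.003, -1.0]]
wrist_force: [-13.2, -20.5, 7.8]
grip_width: 0.0007
gripper_force: 12.5
time_s: 3.37
tool_pos: [0.5734, 0.0417, 0.0627]
tool_rot: [[0.999, -0.054, -0.002], [-0.054, -0.999, -0.001], [-0.002, 0.001, -1.0]]
wrist_force: [-8.8, -2.2, 7.1]
grip_width: 0.0007
gripper_force: 4.2
```

```bash
python3 -m handwheel '[[0,0,0,0.02,0,0,0],[0,0,0,0.02,0,0,0],[0,0,0,0,0,0,0]]';  python3 -m handwheel '[[0,0,0,0.02,0,0,0],[0,0,0,0,0,0,0],[0,0,0,0,0,0,0]]'
python3 - <<'E'
from h import *
for n in ("top","wrist"):
    p,d=vision.capture(n); W=cloud(p,d,**vision.get_calibration(n)); hs=cv2.cvtColor(p,cv2.COLOR_RGB2HSV).astype(int)
    g=(hs[...,0]>42)&(hs[...,0]<85)&(hs[...,1]>100)&(abs(W[...,2]-.092)<.006)&(W[...,0]>.5)&(W[...,0]<.65)&(abs(W[...,1]-.08)<.09); q=W[g][:,:2]
    print(n,g.sum()); 
    if g.sum()>10: print(cv2.minAreaRect(q.astype(np.float32)),q.min(0),q.max(0))
plan([.574,.04,.2],-3)
E
```

```text
time_s: 3.62
tool_pos: [0.5736, 0.0418, 0.062]
tool_rot: [[0.999, -0.051, -0.015], [-0.051, -0.999, -0.002], [-0.015, 0.002, -1.0]]
wrist_force: [-17.9, -4.2, 14.3]
grip_width: 0.0007
gripper_force: 9.1
time_s: 3.87
tool_pos: [0.5737, 0.0418, 0.0619]
tool_rot: [[0.998, -0.051, -0.021], [-0.051, -0.999, -0.002], [-0.021, 0.003, -1.0]]
wrist_force: [-25.0, -4.9, 19.9]
grip_width: 0.0008
gripper_force: 12.2
top 0
wrist 3068
((0.5880211591720581, 0.0800679549574852), (0.11849825084209442, 0.007535225711762905), 87.35526275634766) [0.5821121  0.02095064] [0.59353196 0.13928845]
turn [0.17 1.19 0.08] scaled [0.0005 0.0033 0.0002] rows>= 0.16808569712366445
shift m [ 0.0004  0.0017 -0.1381] scaled [ 0.0025  0.0116 -0.9208] rows>= 3.3125527467702134 | yaw0 -2.92 tcp [0.5737 0.0418 0.0619] t 3.9667 F [-23.9  -4.6  19.6] w 0.0008
```

```bash
python3 -m handwheel '[[0,0,0,-0.1,0,0,0],[0,0,0,-0.1,0,0,0],[0,0,0,0,0,-0.25,0],[0,0,0,0,0,-0.25,0],[0,0,0,0,0,-0.25,0],[0,0,0,0,0,-0.25,0],[0,0,0,0,0,-0.25,0]]';  python3 -m handwheel '[[0,0,0,0.2,-0.15,0,0.5],[0,0,0,0.18,-0.1,0,0.5],[0,0,0,0,0,0,0.5],[0,0,0,0,0,0,0.5]]'
python3 - <<'E'
from h import *
n="wrist"
p,d=vision.capture(n); c=vision.get_calibration(n); np.savez("w2.npz",p=p,d=d,**c); W=cloud(p,d,**c)
hs=cv2.cvtColor(p,cv2.COLOR_RGB2HSV).astype(int); Z=W[...,2]
g=(hs[...,0]>42)&(hs[...,0]<85)&(hs[...,1]>100)&(abs(Z-.092)<.006); print("door",cv2.minAreaRect(W[g][:,:2].astype(np.float32)))
near=np.hypot(W[...,0]-.674,W[...,1]-.0745)<.03
t=near&(Z>.1435); print("top",t.sum(),W[t].mean(0),Z[t].max()); m=near&(Z>.125); print("all",m.sum(),W[m].mean(0),cv2.minEnclosingCircle(W[m][:,:2].astype(np.float32)))
q=W[t][:,:2]-np.array(cv2.minEnclosingCircle(W[t][:,:2].astype(np.float32))[0])
for o in (0,.0005):
  best=max((np.mean(np.minimum(abs(q@[np.cos(a),np.sin(a)]),abs(q@[-np.sin(a),np.cos(a)]))<.0028+o),np.degrees(a)) for a in np.radians(np.arange(0,90,1))); print("angle",best)
pl=near&(abs(Z-.118)<.003); print("plate",cv2.minEnclosingCircle(W[pl][:,:2].astype(np.float32)))
rf=(abs(Z-.1)<.003)&(W[...,0]>.59)&(W[...,0]<.73)&(abs(W[...,1]-.075)<.09); print("roof",cv2.minAreaRect(W[rf][:,:2].astype(np.float32)))
v,u=np.nonzero(m); v0,u0=int(v.mean()),int(u.mean()); print(u0,v0)
cr=p[max(0,v0-50):v0+50,u0-60:u0+60]; cv2.imwrite("pics/w2c.png",cv2.resize(cr,None,fx=5,fy=5,interpolation=2)[:,:,::-1])
plan([.574,.04,.2],-3)
E
```

```text
time_s: 4.55
tool_pos: [0.5532, 0.0445, 0.2519]
tool_rot: [[0.999, -0.052, 0.002], [-0.052, -0.999, 0.001], [0.002, -0.001, -1.0]]
wrist_force: [0.7, -0.2, 0.2]
grip_width: 0.0004
gripper_force: 0.0
time_s: 4.88
tool_pos: [0.6126, 0.0793, 0.249]
tool_rot: [[0.999, -0.051, 0.0], [-0.051, -0.999, 0.0], [0.0, -0.0, -1.0]]
wrist_force: [-1.0, -0.4, 0.1]
grip_width: 0.0241
gripper_force: 0.0
door ((0.5874620079994202, 0.07772783190011978), (0.1144823357462883, 0.0073479278944432735), 87.10877227783203)
top 334 [0.67273063 0.07379704 0.14562846] 0.1473776884689021
all 591 [0.67294676 0.07382537 0.14374325] ((0.6727502942085266, 0.07375333458185196), 0.014442719519138336)
angle (np.float64(1.0), np.float64(57.00000000000001))
angle (np.float64(1.0), np.float64(59.00000000000001))
plate ((0.6726469397544861, 0.07379323989152908), 0.024024318903684616)
roof ((0.6578738689422607, 0.07452749460935593), (0.17023642361164093, 0.12940223515033722), 87.10197448730469)
319 129
turn [-0.    0.05  0.04] scaled [-0.      0.0001  0.0001] rows>= 0.008328337504416366
shift m [-0.0356  0.0407  0.0488] scaled [-0.2376  0.2711  0.325 ] rows>= 1.7459306109144013 | yaw0 -2.96 tcp [0.6117 0.0787 0.2488] t 4.9333 F [-0.3  0.2 -0.1] w 0.0278
```

View pics/w2c.png

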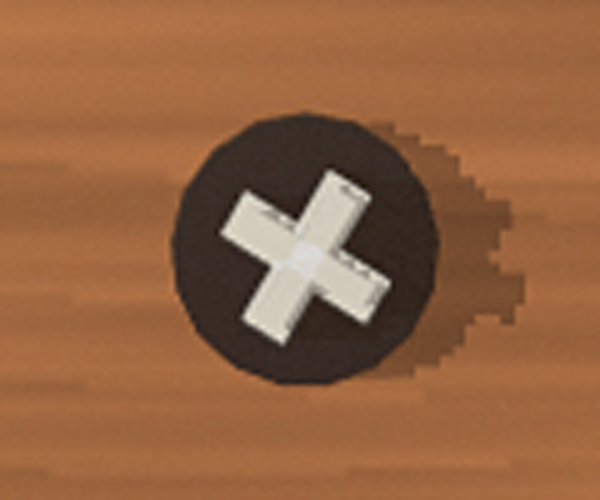

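The crop shows the white cross on the black plate, centred at about (307,257) with its tips sharp. One arm is about 32° off image-up, so the spline angle is about 56° in world axes. The door is still shut (87.1° against the roof's 87.1°). Now I go to the gear.

```bash
python3 -m handwheel '[[0,0,0,-0.094,0.247,0.02,1],[0,0,0,-0.094,0.247,0.02,1],[0,0,0,-0.094,0.247,0.02,1],[0,0,0,-0.094,0.247,0.02,1],[0,0,0,-0.094,0.247,0.02,1],[0,0,0,-0.094,0.247,0.02,1],[0,0,0,-0.094,0.247,0.02,1],[0,0,0,-0.094,0.247,0.02,1]]';  python3 -m handwheel '[[0,0,0,-0.094,0.247,0.02,1],[0,0,0,-0.094,0.247,0.02,1],[0,0,0,0,0,0,1],[0,0,0,0,0,0,1]]'
cat >> h.py <<'E'
def cross(q,c):  # fourfold angle of a cross-shaped cloud about c
    z=(q-c)@[1,1j]; return np.degrees(np.angle(np.sum(abs(z)*(z/abs(z))**4)))/4%90
E
python3 - <<'E'
from h import *
p,W=load("w2.npz"); near=np.hypot(W[...,0]-.6727,W[...,1]-.0738)<.03
for z in (.13,.1435):
    q=W[near&(W[...,2]>z)][:,:2]; c=cv2.minEnclosingCircle(q.astype(np.float32))[0]; print("spindle",c,cross(q,np.array(c)))
n="wrist"
p,d=vision.capture(n); c=vision.get_calibration(n); np.savez("w3.npz",p=p,d=d,**c); W=cloud(p,d,**c)
hs=cv2.cvtColor(p,cv2.COLOR_RGB2HSV).astype(int); Z=W[...,2]
near=np.hypot(W[...,0]-.51,W[...,1]+.285)<.045
rd=near&((hs[...,0]<8)|(hs[...,0]>172))&(hs[...,1]>120)
hub=rd&(abs(Z-.044)<.003); print("hub",hub.sum(),cv2.minAreaRect(W[hub][:,:2].astype(np.float32)))
disc=rd&(Z>.004); print("disc",disc.sum(),cv2.minEnclosingCircle(W[disc][:,:2].astype(np.float32)))
v,u=np.nonzero(hub); v0,u0=int(v.mean()),int(u.mean()); print(u0,v0)
cr=p[max(0,v0-60):v0+60,max(0,u0-80):u0+80]; cv2.imwrite("pics/w3c.png",cv2.resize(cr,None,fx=5,fy=5,interpolation=2)[:,:,::-1])
plan([.51,-.286,.1])
E
```

```text
time_s: 5.6
tool_pos: [0.4814, -0.213, 0.2251]
tool_rot: [[0.999, -0.053, 0.0], [-0.053, -0.999, -0.0], [0.0, 0.0, -1.0]]
wrist_force: [1.0, 0.4, 0.8]
grip_width: 0.0809
gripper_force: 0.0
time_s: 5.93
tool_pos: [0.4496, -0.2856, 0.2188]
tool_rot: [[0.998, -0.058, -0.0], [-0.058, -0.998, 0.001], [-0.001, -0.001, -1.0]]
wrist_force: [0.8, -0.1, 0.3]
grip_width: 0.0939
gripper_force: 0.0
spindle (0.6643288731575012, 0.07227421551942825) 11.60557359926919
spindle (0.6632004380226135, 0.07178663462400436) 12.328464478443424
hub 1033 ((0.5110339522361755, -0.28706657886505127), (0.03998403623700142, 0.03972593694925308), 24.694658279418945)
disc 2394 ((0.5112462639808655, -0.2870836853981018), 0.036151181906461716)
316 127
turn [-0.05  0.01 -0.  ] scaled [-0.0002  0.     -0.    ] rows>= 0.0077425269835887595
shift m [ 0.0596 -0.0017  0.1189] scaled [ 0.3971 -0.0111  0.7929] rows>= 3.1899306259779725 | yaw0 -3.18 tcp [ 0.4504 -0.2844  0.2189] t 5.9833 F [ 0.1  0.2 -0.3] w 0.0939
```

View pics/w3c.png

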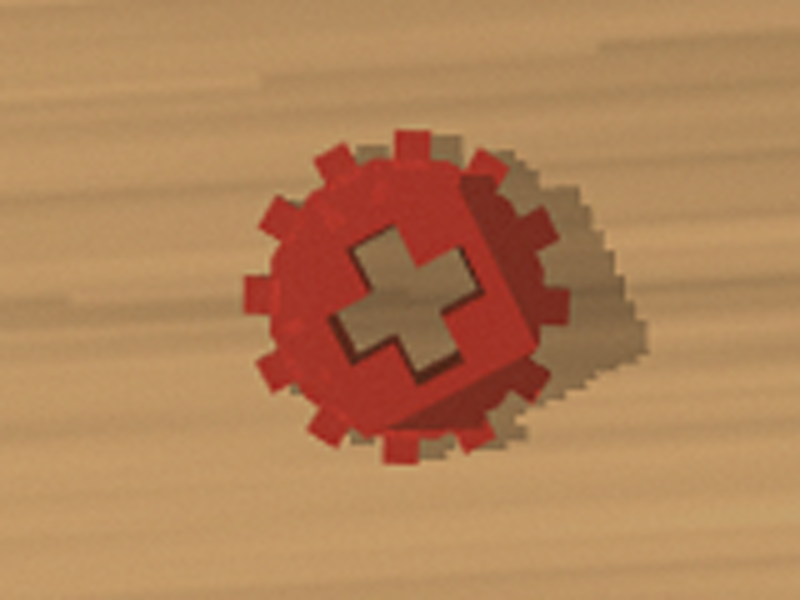

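The crop shows the red gear's cross bore at (405,305), with the hub square at about 25°. I turn to match it, go above it, and fit the spindle again without the finger points.

```bash
python3 -m handwheel '[[0,0,-0.0194,0,0,0.1,1],[0,0,-0.0194,0,0,0.1,1],[0,0,-0.0194,0,0,0.1,1],[0,0,-0.0194,0,0,0.1,1],[0,0,0,0.18,0.092,0.2,1],[0,0,0,0.18,0.092,0.2,1],[0,0,0,0,0,0,1],[0,0,0,0,0,0,1]]'
python3 - <<'E'
from h import *
from scipy.optimize import minimize
p,W=load("w2.npz"); near=np.hypot(W[...,0]-.6727,W[...,1]-.0738)<.0165
for z in (.13,.1435):
    q=W[near&(W[...,2]>z)][:,:2]; c=cv2.minEnclosingCircle(q.astype(np.float32))[0]; print("spindle",len(q),c,cross(q,np.array(c)),cross(q,q.mean(0)))
plan([.5111,-.287,.016],24.7)
E
```

```text
time_s: 6.65
tool_pos: [0.5099, -0.283, 0.0967]
tool_rot: [[0.905, 0.424, -0.006], [0.425, -0.905, 0.005], [-0.004, -0.007, -1.0]]
wrist_force: [-0.3, -0.4, -0.3]
grip_width: 0.0936
gripper_force: 0.0
spindle 586 (0.6727502942085266, 0.07375333458185196) 55.81192996627937 55.80218256304071
spindle 334 (0.6726403832435608, 0.07379936426877975) 55.78618082392269 55.78516028167397
turn [-0.42  0.21  0.42] scaled [-0.0012  0.0006  0.0012] rows>= 0.08753175825508147
shift m [-0.0006  0.0041  0.0807] scaled [-0.004   0.0275  0.5378] rows>= 1.9370120027069813 | yaw0 25.12 tcp [ 0.5099 -0.283   0.0967] t 6.65 F [-0.3 -0.4 -0.3] w 0.0936
```

```bash
python3 -m handwheel '[[0,0,0.001,0,0.014,0.13,1],[0,0,0,0,0.013,0.13,1],[0,0,0,0,0,0.13,1],[0,0,0,0,0,0.13,1],[0,0,0,0,0,0,1],[0,0,0,0,0,0,1]]'
python3 -c "
from h import *
plan([.5111,-.287,.016],24.7)"
```

```text
time_s: 7.15
tool_pos: [0.5124, -0.2897, 0.024]
tool_rot: [[0.909, 0.416, 0.001], [0.416, -0.909, -0.0], [0.0, 0.001, -1.0]]
wrist_force: [0.3, 0.0, -0.3]
grip_width: 0.094
gripper_force: 0.0
turn [ 0.04 -0.02 -0.12] scaled [ 0.0001 -0.0001 -0.0003] rows>= 0.017607056619908572
shift m [-0.0001 -0.003   0.008 ] scaled [-0.0006 -0.0201  0.0531] rows>= 0.20410024435866755 | yaw0 24.58 tcp [ 0.5124 -0.2897  0.024 ] t 7.15 F [ 0.3  0.  -0.3] w 0.094
```

```bash
python3 -m handwheel '[[0,0,0,0,-0.015,0.05,1],[0,0,0,0,0,0,1],[0,0,0,0,0,0,0],[0,0,0,0,0,0,0],[0,0,0,0,0,0,0],[0,0,0,0,0,0,0],[0,0,0,0,0,0,0],[0,0,0,0,0,0,0]]'
python3 -m handwheel '[[0,0,0,0,0,0,0],[0,0,0,0,0,0,0],[0,0,0,0,0,0,0],[0,0,0,0,0,0,0]]'
python3 -c "
from h import *
plan([.5111,-.287,.016],24.7)"
```

```text
time_s: 7.82
tool_pos: [0.5117, -0.2883, 0.0149]
tool_rot: [[0.91, 0.415, 0.0], [0.415, -0.91, -0.0], [0.0, 0.0, -1.0]]
wrist_force: [0.4, 0.1, -0.4]
grip_width: 0.0575
gripper_force: 0.0
time_s: 8.15
tool_pos: [0.5116, -0.2882, 0.0147]
tool_rot: [[0.91, 0.415, -0.0], [0.415, -0.91, 0.0], [-0.0, -0.0, -1.0]]
wrist_force: [0.3, -0.4, 0.4]
grip_width: 0.0398
gripper_force: 30.0
turn [-0.01  0.   -0.16] scaled [-0.      0.     -0.0004] rows>= 0.022421323462425192
shift m [ 0.0001 -0.0013 -0.0013] scaled [ 0.0005 -0.0085 -0.0084] rows>= 0.043025391980465344 | yaw0 24.54 tcp [ 0.5116 -0.2882  0.0147] t 8.15 F [ 0.3 -0.4  0.4] w 0.0398
```

```bash
python3 -m handwheel '[[0,0,0,0,0,-0.15,0],[0,0,-0.0174,0,0,-0.24,0],[0,0,-0.0174,0,0,-0.24,0],[0,0,-0.0174,0,0,-0.24,0],[0,0,-0.0174,0,0,-0.24,0],[0,0,-0.0174,0,0,-0.24,0],[0,0,0,0.26,-0.047,0,0],[0,0,0,0.26,-0.047,0,0]]'
python3 -m handwheel '[[0,0,0,0.26,-0.047,0,0],[0,0,0,0.26,-0.047,0,0],[0,0,0,0.26,-0.047,0,0],[0,0,0,0.26,-0.047,0,0],[0,0,0,0.26,-0.047,0,0],[0,0,0,0.26,-0.047,0,0],[0,0,0,0,0,0,0],[0,0,0,0,0,0,0]]'
python3 - <<'E'
from h import *
plan([.6727,.0738,.19],55.8)
s=get_state();n="wrist"; p,d=vision.capture(n); c=vision.get_calibration(n); np.savez("w4.npz",p=p,d=d,**c); W=cloud(p,d,**c); cv2.imwrite("pics/w4.png",p[:,:,::-1])
L=(W-s["tool_pos"])@s["tool_rot"]
hs=cv2.cvtColor(p,cv2.COLOR_RGB2HSV).astype(int)
rd=((hs[...,0]<8)|(hs[...,0]>172))&(hs[...,1]>120)&(np.hypot(L[...,0],L[...,1])<.05)&(abs(L[...,2])<.06)
print(rd.sum(),np.percentile(L[rd],[1,99],axis=0))
hub=rd&(abs(L[...,2]+.0293)<.004); print("hub tool frame",hub.sum(),cv2.minAreaRect(L[hub][:,:2].astype(np.float32)),L[hub].min(0),L[hub].max(0),np.median(L[hub],0))
disc=rd&(abs(L[...,2]-.0027)<.004); print("disc",disc.sum(),cv2.minEnclosingCircle(L[disc][:,:2].astype(np.float32)),np.median(L[disc],0))
E
```

```text
time_s: 8.82
tool_pos: [0.5455, -0.2179, 0.2213]
tool_rot: [[0.565, 0.825, 0.007], [0.825, -0.565, -0.004], [0.0, 0.008, -1.0]]
wrist_force: [1.0, 0.6, -1.7]
grip_width: 0.0396
gripper_force: 30.0
time_s: 9.48
tool_pos: [0.64, 0.0039, 0.2166]
tool_rot: [[0.558, 0.83, -0.001], [0.83, -0.558, -0.0], [-0.001, -0.001, -1.0]]
wrist_force: [0.2, -1.5, -0.5]
grip_width: 0.0399
gripper_force: 30.0
turn [-0.05  0.05  0.3 ] scaled [-0.0002  0.0001  0.0008] rows>= 0.042846933330641955
shift m [ 0.0761 -0.0123  0.0266] scaled [ 0.5076 -0.0817  0.177 ] rows>= 1.9559220908715718 | yaw0 56.1 tcp [0.64   0.0039 0.2166] t 9.4833 F [ 0.2 -1.5 -0.5] w 0.0399
10125 [[-0.02222683 -0.02891041 -0.03039485]
 [ 0.03109326  0.02893993  0.01264263]]
hub tool frame 4676 ((-0.00287618488073349, -4.179216921329498e-05), (0.041066452860832214, 0.04118549823760986), 0.3445606231689453) [-0.02339955 -0.02058216 -0.03125234] [ 0.01777449  0.02060481 -0.02531545] [-2.84879274e-05  2.84738436e-04 -2.91243181e-02]
disc 2599 ((0.0009754840284585953, -0.00014117546379566193), 0.03598134592175484) [ 0.01939913 -0.00019282  0.0028035 ]
```

View pics/w4.png

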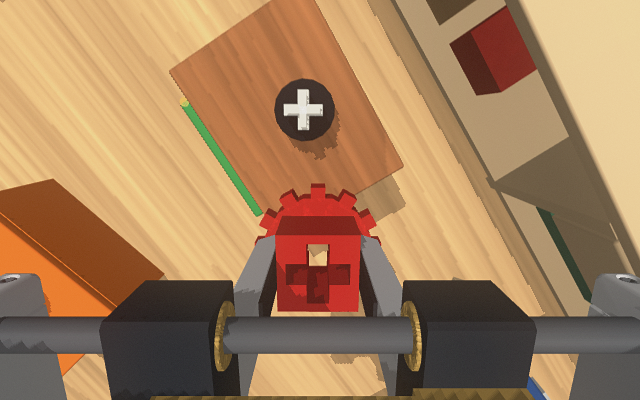

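The picture shows the gear held, with its hub face at (318,270), and the spindle cross ahead at (303,110), already in line with the bore. I check the gear for tilt and compare the angles in this one view.

Run:
```python
from h import *
p,W=load("w4.npz"); z=np.load("w4.npz")
s=get_state(); L=(W-s["tool_pos"])@s["tool_rot"]
hs=cv2.cvtColor(p,cv2.COLOR_RGB2HSV).astype(int)
rd=((hs[...,0]<8)|(hs[...,0]>172))&(hs[...,1]>120)&(np.hypot(L[...,0],L[...,1])<.05)&(abs(L[...,2])<.06)
v,u=np.mgrid[0:400,0:640]
for n,m in (("hub",rd&(L[...,2]<-.02)&(v>240)&(v<308)),("disc",rd&(L[...,2]>-.005)&(L[...,2]<.008)&(v<232)&(np.hypot(L[...,0],L[...,1])<.034))):
    q=L[m]; A=np.c_[q[:,:2],np.ones(len(q))]; k=np.linalg.lstsq(A,q[:,2],rcond=None)[0]; print(n,len(q),"slopes",k.round(4),"xr",q[:,0].min(),q[:,0].max(),np.std(A@k-q[:,2]))
# visible columns profile at u=300: hub edges
for vv in range(230,318,4): print(vv,L[vv,290].round(4),hs[vv,290])
m=np.hypot(W[...,0]-.6727,W[...,1]-.0738)<.0165
for zz in (.13,.1435):
    q=W[m&(W[...,2]>zz)][:,:2]; c=cv2.minEnclosingCircle(q.astype(np.float32)); print("spindle",len(q),c,cross(q,np.array(c[0])))
R=s["tool_rot"]; hub=rd&(abs(L[...,2]+.0293)<.004); print(s["tool_rot"][:,0])
```

```text
hub 3990 slopes [-0.0372  0.0006 -0.0285] xr -0.01967527357434695 0.016201204578168576 0.001955459336300999
disc 2339 slopes [0.066  0.0012 0.0011] xr 0.008659257467831298 0.033879222041410216 0.001866273473240803
230 [ 0.0189 -0.0139 -0.023 ] [  3 188 129]
234 [ 0.0185 -0.0135 -0.0277] [  3 199 122]
238 [ 0.0172 -0.0134 -0.0294] [  2 201 200]
242 [ 0.0147 -0.0136 -0.0282] [  2 200 200]
246 [ 0.013  -0.0135 -0.029 ] [  2 200 200]
250 [ 0.0108 -0.0136 -0.0286] [  1 199 200]
254 [ 0.0089 -0.0136 -0.0288] [  2 203 198]
258 [ 0.0069 -0.0136 -0.0289] [  2 200 200]
262 [ 0.0053 -0.0136 -0.0299] [  2 199 201]
266 [-0.0071 -0.0156 -0.0073] [  3 192  97]
270 [-0.0066 -0.0151 -0.0134] [  4 201  95]
274 [-0.0072 -0.0148 -0.017 ] [  3 184  97]
278 [-0.007  -0.0145 -0.0219] [  2 181  96]
282 [-0.007  -0.0141 -0.0261] [  3 192  93]
286 [-0.0077 -0.0139 -0.0289] [  2 204 190]
290 [-0.0101 -0.014  -0.0285] [  2 202 143]
294 [-0.0124 -0.0141 -0.0283] [  2 193 147]
298 [-0.0143 -0.0141 -0.0288] [  2 194 146]
302 [-0.0158 -0.014  -0.0299] [  2 194 146]
306 [-0.0184 -0.0141 -0.0293] [  2 193 147]
310 [-0.0211 -0.0142 -0.0285] [  1 203 142]
314 [-0.1789 -0.0364  0.2175] [ 16 117 221]
spindle 764 ((0.6736547946929932, 0.07302220910787582), 0.01434584241360426) 56.23125405918954
spindle 447 ((0.6729730367660522, 0.07254855334758759), 0.012583852745592594) 55.73589880535912
[ 0.55968839  0.82870214 -0.00128765]
```

```bash
python3 -m handwheel '[[0,0,0.0008,0.13,-0.019,0,0],[0,0,0,0.13,-0.019,0,0],[0,0,0,0.13,-0.019,0,0],[0,0,0,0.128,-0.018,0.15,0],[0,0,0,0,0,0.15,0],[0,0,0,0,0,0,0],[0,0,0,0,0,0,0],[0,0,0,0,0,0,0]]'
python3 - <<'E'
from h import *
plan([.674,.0747,.165],55.8)
p,d=vision.capture("wrist"); cv2.imwrite("pics/w5.png",cv2.resize(p[180:340,220:420],None,fx=4,fy=3.75,interpolation=2)[:,:,::-1])
E
```

```text
time_s: 10.2
tool_pos: [0.6748, 0.0704, 0.1732]
tool_rot: [[0.567, 0.824, 0.001], [0.824, -0.567, -0.0], [-0.0, 0.001, -1.0]]
wrist_force: [-0.2, -1.1, -0.9]
grip_width: 0.0398
gripper_force: 30.0
turn [ 0.04  0.   -0.35] scaled [ 0.0001  0.     -0.001 ] rows>= 0.04905368754176239
shift m [ 0.0031 -0.003   0.0082] scaled [ 0.0208 -0.0202  0.0546] rows>= 0.22243763290729648 | yaw0 55.45 tcp [0.6748 0.0704 0.1732] t 10.2 F [-0.2 -1.1 -0.9] w 0.0398
```

View pics/w5.png

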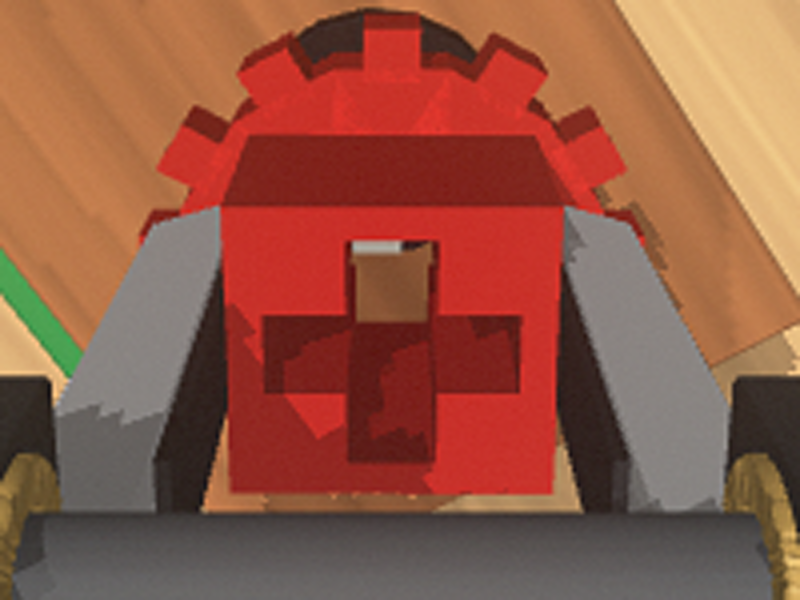

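The slot shows the white spline at its upper left edge (352–400, 248), so the gear must go about 3 mm along tool −y and 3 mm along +x, which agrees with the computed shift.

```bash
python3 -m handwheel '[[0,0,-0.0005,0.021,-0.02,0,0],[0,0,0,0,0,0,0],[0,0,0,0,0,0,0],[0,0,0,0,0,0,0]]'
python3 - <<'E'
from h import *
plan([.674,.0747,.165],55.8)
p,d=vision.capture("wrist"); cv2.imwrite("pics/w6.png",cv2.resize(p[180:340,220:420],None,fx=4,fy=3.75,interpolation=2)[:,:,::-1])
E
```

```text
time_s: 10.58
tool_pos: [0.6742, 0.0764, 0.1732]
tool_rot: [[0.563, 0.827, 0.001], [0.827, -0.563, -0.0], [0.001, 0.001, -1.0]]
wrist_force: [-0.2, 0.1, -0.7]
grip_width: 0.0401
gripper_force: 30.0
turn [ 0.07 -0.04 -0.05] scaled [ 0.0002 -0.0001 -0.0001] rows>= 0.012326960494679752
shift m [-0.0015  0.0008  0.0082] scaled [-0.0103  0.0052  0.0548] rows>= 0.20123350076522956 | yaw0 55.75 tcp [0.6742 0.0764 0.1732] t 10.5833 F [-0.2  0.1 -0.7] w 0.0401
```

View pics/w6.png

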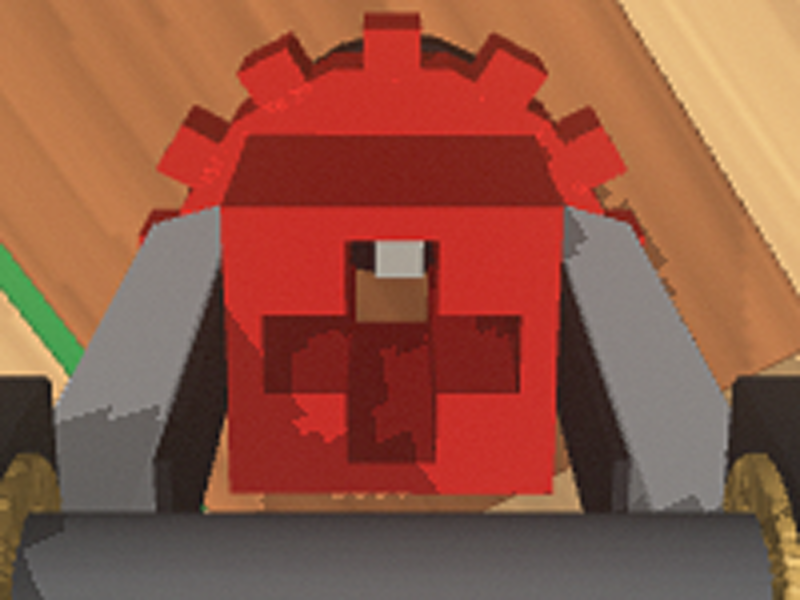

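Now the spline (376–424) lies whole inside the slot (350–435, bottom 357–430), about 1 mm to the right. I check x with rays from the same picture.

Run:
```python
from h import *
s=get_state(); c=vision.get_calibration("wrist"); K,R,t=c["K"],c["R"],c["t"]; C=-R.T@t
def hit(cu,cv_,z):
    u,v=220+cu/4,180+cv_/3.75; r=R.T@np.array([(u-K[0,2])/K[0,0],(v-K[1,2])/K[1,1],1]); X=C+r*(z-C[2])/r[2]; return ((X-s["tool_pos"])@s["tool_rot"])[:2].round(4)
zt=s["tool_pos"][2]; h=zt+.0293; b=zt-.0147
for n,u,v,z in (("slot front +15.5",392,241,h),("yslot +5.5",300,316,h),("yslot -5.5",300,392,h),("slot back -15.5",392,462,h),("hub back -20",392,492,h),("hub front +20",392,207,h),("bore mid bottom",393.5,300,b),("bottom brown end -15.5?",393,320,b),("tooth tip +36",392,14,zt-.0027),("spindle -x tip -12",400,277,.146),("-x tip full -14",400,277,.142)):
    print(n,hit(u,v,z))
```

```text
slot front +15.5 [ 0.014  -0.0004]
yslot +5.5 [ 0.0039 -0.0113]
yslot -5.5 [-0.0067 -0.0115]
slot back -15.5 [-0.0168 -0.0003]
hub back -20 [-0.0212 -0.0003]
hub front +20 [ 0.0185 -0.0004]
bore mid bottom [-0.0133 -0.    ]
bottom brown end -15.5? [-0.0168 -0.0001]
tooth tip +36 [ 0.0367 -0.0003]
spindle -x tip -12 [-0.0144  0.0011]
-x tip full -14 [-0.016   0.0011]
```

```bash
python3 -m handwheel '[[0,0,0,-0.008,0.007,0,0],[0,0,0,0,0,0.04,0],[0,0,0,0,0,0.04,0],[0,0,0,0,0,0.02,0],[0,0,0,0,0,0.02,0],[0,0,0,0,0,0,0],[0,0,0,0,0,0,0]]'
python3 -c "
from h import *
plan([.6732,.0747,.1227],55.8)"
```

```text
time_s: 11.22
tool_pos: [0.6738, 0.0749, 0.1537]
tool_rot: [[0.563, 0.827, -0.001], [0.827, -0.563, 0.0], [-0.001, -0.001, -1.0]]
wrist_force: [-0.1, 0.5, -0.7]
grip_width: 0.0398
gripper_force: 30.0
turn [-0.05  0.03 -0.05] scaled [-0.0001  0.0001 -0.0001] rows>= 0.010751879884980135
shift m [-0.0005 -0.0004  0.031 ] scaled [-0.0032 -0.0025  0.2068] rows>= 0.7438980398603595 | yaw0 55.75 tcp [0.6738 0.0749 0.1537] t 11.2167 F [-0.1  0.5 -0.7] w 0.0398
```

The underside is 7 mm below the spindle top with no force, so the gear has meshed. I press it home.

```bash
python3 -m handwheel '[[0,0,0,0,0,0.03,0],[0,0,0,0,0,0.03,0],[0,0,0,0,0,0.03,0],[0,0,0,0,0,0.03,0],[0,0,0,0,0,0.01,0],[0,0,0,0,0,0,0],[0,0,0,0,0,0,0]]'
python3 -m handwheel '[[0,0,0,0,0,0.02,0],[0,0,0,0,0,0.02,0],[0,0,0,0,0,0.02,0],[0,0,0,0,0,0,0],[0,0,0,0,0,0,0]]'
```

```text
time_s: 11.8
tool_pos: [0.674, 0.0749, 0.1346]
tool_rot: [[0.563, 0.827, -0.0], [0.827, -0.563, 0.0], [-0.0, -0.0, -1.0]]
wrist_force: [0.1, -0.7, -0.3]
grip_width: 0.0401
gripper_force: 30.0
time_s: 12.22
tool_pos: [0.6749, 0.0749, 0.1269]
tool_rot: [[0.563, 0.827, 0.002], [0.827, -0.563, -0.0], [0.001, 0.002, -1.0]]
wrist_force: [-0.8, 0.2, 5.4]
grip_width: 0.0397
gripper_force: 30.0
```

```bash
python3 -m handwheel '[[0,0,0,0,0,0.015,0],[0,0,0,0,0,0.015,0],[0,0,0,0,0,0.005,0],[0,0,0,0,0,0,0],[0,0,0,0,0,0,0]]'
python3 -m handwheel '[[0,0,0,0,0,0.005,0],[0,0,0,0,0,0,0],[0,0,0,0,0,0,0]]'
```

```text
time_s: 12.63
tool_pos: [0.6749, 0.0749, 0.1228]
tool_rot: [[0.563, 0.827, 0.002], [0.827, -0.563, -0.0], [0.001, 0.002, -1.0]]
wrist_force: [-0.3, 0.0, 8.4]
grip_width: 0.0399
gripper_force: 30.0
time_s: 12.88
tool_pos: [0.6749, 0.0749, 0.1227]
tool_rot: [[0.563, 0.827, 0.002], [0.827, -0.563, -0.0], [0.001, 0.002, -1.0]]
wrist_force: [-2.4, -0.7, 10.6]
grip_width: 0.0398
gripper_force: 30.0
```

The plate is on its hard stop: z holds at 0.1227 while the force passes 8 N. One last check of the door and the gear.

Run:
```python
from h import *
s=get_state();n="wrist"; p,d=vision.capture(n); W=cloud(p,d,**vision.get_calibration(n)); L=(W-s["tool_pos"])@s["tool_rot"]
hs=cv2.cvtColor(p,cv2.COLOR_RGB2HSV).astype(int)
g=(hs[...,0]>42)&(hs[...,0]<85)&(hs[...,1]>100)&(abs(W[...,2]-.092)<.006)&(W[...,0]>.5)&(W[...,1]>0)
print("door",g.sum(),cv2.minAreaRect(W[g][:,:2].astype(np.float32)) if g.sum()>10 else "")
rd=((hs[...,0]<8)|(hs[...,0]>172))&(hs[...,1]>120)&(np.hypot(L[...,0],L[...,1])<.032)&(abs(L[...,2]+.0293)<.006)
print("hub top z",np.median(W[rd][:,2]),cv2.minAreaRect(L[rd][:,:2].astype(np.float32)),"F",s["wrist_force"].round(1))
```

```text
door 489 ((0.5874145030975342, 0.08034566789865494), (0.11607209593057632, 0.006371586583554745), 87.36054992675781)
hub top z 0.15176042315060187 ((-0.0013957656919956207, -0.0005482323467731476), (0.04139148071408272, 0.041306689381599426), 89.75172424316406) F [-2.4 -0.7 10.6]
```

Hub top is at 0.152 m, as expected when the gear is home, and the door is shut. I hand it in.

```bash
python3 -c "
from cell import r
print(r.finish_job())"
```

```text
the job is handed in; nothing more can be done
None
```

The door is shut on its catch, and the gear is meshed and held pressed against the spring plate's hard stop (about 10.6 N at the wrist). I handed the job in at about 13 s; no verdict came back, and I did not re-measure the other toys, though I saw no sign of touching any.

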